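# Load the full strip cassette into the analyser

## Task

Three identical closed test-strip cassettes stand on the lab bench, but only one is full, which can be told only by its weight when lifted: find the heavy one and load it into the analyser's bay, pushing it down until it is fully home on the bay floor and both roller catches have sprung back over its foot. Leave the two light cassettes standing upright on the bench and do not disturb the canister, the tube rack or the grey can.

Things in the scene. Friction and masses are not known exactly. Their poses are not given: they have to be found in the camera images.
- cassette_a_mid (a point): One of three outwardly identical closed boxes (white, blue lid and feet); centre, half-way up. Body 86 mm along x, 52 mm along y (grasp here, flat sides), 100 mm high. At both x ends a blue foot ledge sticks out 7 mm, 12 mm high: foot 100 mm long. z up; same after a half turn. Starts upright on the bench. One box is full, about 0.62 kg, two nearly empty, about 0.25 kg; which is which varies.
- cassette_b_mid (a point): A second cassette, outwardly the same as cassette_a_mid.
- cassette_c_mid (a point): The third cassette, outwardly the same as cassette_a_mid.
- bay (a point): Centre of the floor of the analyser's open-topped cassette bay, 12 mm above the bench. x along the bay, y across, z up. Pocket 105 mm along x, 58 mm along y; walls end 36 mm above the floor, with a sloping 8 mm lead-in on the long sides. A cassette goes in upright, its x along the bay's x, either way round; fully home its centre is 50 mm above this point.
- catch_far (a joint): Orange sprung roller (24 mm across, centre 23 mm above the bay floor) at the bay's +x end, in m: 0 = sprung out 8 mm into the pocket; grows to about 0.006 as a foot ledge pushes it back, near 0 again once the ledge is under it. The two rollers stop a cassette with its underside about 33 mm above the floor; some 8 to 16 N of push beyond its weight takes it past.
- catch_near (a joint): The same roller at the bay's -x end; both give way together, and draw the cassette down over the last 10 mm. A cassette let go while only resting on the rollers tips to one end and jams, so keep hold of it while pushing.
- canister: White lidded canister, 52 mm across, 110 mm high; origin at the centre of its underside. A bystander: leave it standing where it is.
- tube_rack: Blue test tube rack, 70 by 160 mm, about 100 mm high with the tubes; origin at the centre of its underside, long side along its y. A bystander: leave it standing where it is.
- grey_tin: Grey can, 64 mm across, 100 mm high; origin at the centre of its underside. A bystander: leave it standing where it is.
- analyser: The strip analyser, fixed to the bench, 210 mm along x; origin on the bench under the bay's centre. White deck with the bay from y = -70 to 70 mm, 48 mm high; grey half with a screen from y = 70 to 200 mm, 87 mm high.
- cassette_a: The whole of that cassette; origin at the centre of its underside, 50 mm below its centre.
- cassette_b: The whole of that cassette; origin at the centre of its underside, 50 mm below its centre.
- cassette_c: The whole of that cassette; origin at the centre of its underside, 50 mm below its centre.
There are look-alikes about, which are no part of the job. Leave any red or yellow look-alike of the cassette_a alone.

How it is judged:
By the outcome, as a careful person would: the job done as asked, in the order asked, and still so for the second after the job is handed in, with the robot touching nothing.
It also fails if it takes over 61 s, if anything falls off the work surface, if the arm or the gripper's body presses on something with over 40 N, if the wrist force passes 120 N, or if a joint passes its speed limit or range.

## Robot

A 7-joint arm with a two-finger parallel gripper is mounted at the origin on the work surface. World frame = base frame: x ahead of the robot, y to its left, z up, the work surface at z = 0. Lengths are in m, angles in rad, forces in N, time in s.
With the tool pointing down it reaches from about 0.4 to 0.85 m from the base axis. Payload 4.5 kg.
Tool frame: the origin (TCP) lies midway between the tips of the shut fingers; the grasp point (between the pads) lies 19 mm behind it; z points along the fingers, y is the direction in which the jaws open and shut (so a half turn about z gives the same grasp; the last joint's range is limited). The gripper opens to 88 mm and grips with 3 to 60 N. Pads are 18 mm wide; open, the fingers measure 123 mm over their backs; the gripper's body (75 mm by 187 mm) begins 45 mm behind the grasp point.
Start: joints at [-1.232, 0.689, -0.195, 1.565, 0.157, 0.902, -0.215], TCP at [0.188, 0.596, 0.208] pointing down, gripper open.
Joint ranges: [-3.01, 3.01], [-0.46, 2.08], [-1.47, 1.51], [0.13, 2.56], [-1, 4.14], [0.04, 2.09], [-2.66, 2.66]. Speed limits (rad/s): [2.57, 2.57, 3.14, 3.14, 3.14, 3.14, 3.14].

## Interface

Orientations are given as a unit quaternion [x, y, z, w].
In Python, from plant import r gives the robot as it stands. The module is installed in compiled form; this text tells all that it offers.
- The arm moves only by the shell command python3 -m jog 'ROWS' [FORCE]. ROWS is JSON, a list of rows, each an object with "translation": the shift along the tool's x, y, z in units of 40 mm (1.0 is 40 mm), a list of three; "twist": the turn about the tool's z in units of 6 degrees (1.0 is 6 degrees); "claw": the opening in per cent of the stroke, from 0 (shut) to 100 (fully open). A call has 1 to 20 rows; each row shifts and turns the commanded pose from where the row before left it, along the tool's axes as they then stand; what a row does not reach is not made up. A row lasts 1/12 s, in which the tool goes at most 41.7 mm and 7.16 degrees, less where a joint would pass 70% of its speed; a pose out of reach is approached as far as the arm can. A call is refused whole if a number of a shift passes 1 or a number of a turn 1, either way. A call with a gripper value outside its range is refused whole. The fingers move at their own pace and stop on an object; FORCE is the grip in N (left out, the last holds). Time passes only in rows, so rows that do not move let the fingers close. It gives the time, the measured TCP pose, the force and the opening at its end, in the units of the state.
- r.get_state(): the state, without advancing time (a new reading comes with each control period).
- r.snapshot(name): name is "side" or "top" or "wrist"; returns a dict with "img" (400x640x3 uint8, red, green, blue), "fx", "fy", "cx", "cy" (pixels), "origin" and "rotation" of the camera in the world; the wrist camera has in their place "T_tool_cam" (4x4, takes a point from camera to tool coordinates, whose origin is the TCP and whose axes are the flange's). Camera axes: x right, y up, looking along -z (the intrinsics and any distortion apply to the point x, -y, -z); pixel columns grow to the right and rows downward; lengths in m; the calibration is good to about 2 mm. A picture is of the moment at which its call begins: read the wrist's pose just before it. There is no depth.
- r.finish_job(): hands the job in, once; it reports no verdict.
Trained networks look in the newest picture that a camera, given by its name, has taken for a name from the list of things; names that differ only in an ending like _2 or _b are one class to them, and where a whole thing is asked for, a point or a joint stands for the part that bears it (a point fixed in the world has none). Each returns a list of dicts, best first, with "confidence" (0 to 1); they miss things now and then, are a little off and sometimes report something else, mostly with a low value. They report only what shows in the picture. A call takes as long as a camera call. They do not tell look-alikes from the thing itself.
- r.spot_in(label, camera): "rect" ([left, top, right, bottom] in pixels, round what is visible of it).
- r.spot_point(label, camera): "location" ([row, column] in pixels: a listed point, or the origin of a listed thing).
The state is a dict: "clock": time; "q": joint angles; "qd": joint speeds; "joint_torque": joint torques, N m; "tool_pos": TCP position; "eef_rot": TCP orientation; "contact_force": force on the tool from outside, world axes, zero at the start; "moment": the same for the moment, N m; "opening": opening from 0.0 (shut) to 1.0 (fully open).
Only numpy, scipy, OpenCV 4.12 (cv2) and the standard library are available. Lean on these libraries where they do the work, as an engineer would, in place of code of your own. Each camera call takes 0.05 s, during which the arm holds its last target. There are 200 camera calls.

## Working session

There is one attempt and no reset: what is moved stays moved. The work goes in short steps, Python scripts to look and compute and a shell command to move; the robot and the scene stay as the last step left them, time stands still between calls to the robot, and variables do not carry over. Pictures are saved under pics/ and viewed, about 8 in all and at most 12, crops included, and the job is handed in when it is done.

```bash
mkdir -p pics; cat > h.py <<'E'
import numpy as np, cv2
from scipy.spatial.transform import Rotation as R
from plant import r
def save(img,n): cv2.imwrite(f'pics/{n}.png',img[:,:,::-1])
def ray(s,row,col,st=None):
    d=np.array([(col-s['cx'])/s['fx'],-(row-s['cy'])/s['fy'],-1.])
    if 'origin' in s: o=np.array(s['origin']);M=np.array(s['rotation'])
    else:
        T=np.array(s['T_tool_cam']);Rt=R.from_quat(st['eef_rot']).as_matrix()
        M=Rt@T[:3,:3];o=np.array(st['tool_pos'])+Rt@T[:3,3]
    M=np.array(M)
    return o,M@d
def atz(s,row,col,z,st=None):
    o,d=ray(s,row,col,st);return o+d*(z-o[2])/d[2]
def meet(rays):
    A=np.zeros((3,3));b=np.zeros(3)
    for o,d in rays:
        d=d/np.linalg.norm(d);P=np.eye(3)-np.outer(d,d);A+=P;b+=P@o
    x=np.linalg.solve(A,b)
    return x,[np.linalg.norm(np.cross(x-o,d/np.linalg.norm(d))) for o,d in rays]
E
cat > a.py <<'E'
from h import *
np.set_printoptions(precision=3,suppress=True)
st=r.get_state();print(st)
for c in ['side','top']:
    s=r.snapshot(c);save(s['img'],c)
    print(c,{k:v for k,v in s.items() if k!='img'})
    for l in ['cassette_a_mid','bay','canister','tube_rack','grey_tin','analyser','catch_far','catch_near']:
        for x in r.spot_point(l,c)[:5]:
            z={'cassette_a_mid':.05,'bay':.012}.get(l,0)
            print(l,np.round(x['location']),round(x['confidence'],2),atz(s,*x['location'],z))
E
python3 a.py
```

```text
{'clock': 0.0, 'q': array([-1.232,  0.69 , -0.195,  1.566,  0.157,  0.902, -0.215]), 'qd': array([ 0.   ,  0.   , -0.   ,  0.   , -0.001, -0.001,  0.   ]), 'joint_torque': array([  0.002, -52.758,  -1.266, -15.342,  -0.053,   0.006,   0.   ]), 'tool_pos': array([0.187, 0.595, 0.207]), 'eef_rot': array([ 0.152,  0.988, -0.001, -0.   ]), 'contact_force': array([0.595, 0.352, 0.238]), 'moment': array([-0.025, -0.005,  0.001]), 'opening': 0.9977711433567001}
side {'fx': 393.65276613979296, 'fy': 393.65276613979296, 'cx': 324.49378986500824, 'cy': 196.90162163544824, 'origin': array([0.408, 0.695, 0.863]), 'rotation': array([-0.025,  0.353,  0.933, -0.069])}Traceback (most recent call last):
  File "a.py", line 10, in <module>
    print(l,np.round(x['location']),round(x['confidence'],2),atz(s,*x['location'],z))
                                                             ~~~^^^^^^^^^^^^^^^^^^^^
  File "h.py", line 14, in atz
    o,d=ray(s,row,col,st);return o+d*(z-o[2])/d[2]
        ~~~^^^^^^^^^^^^^^
  File "h.py", line 12, in ray
    return o,M@d
             ~^~
ValueError: matmul: Input operand 1 has a mismatch in its core dimension 0, with gufunc signature (n?,k),(k,m?)->(n?,m?) (size 3 is different from 4)
```

```bash
sed -i "s/M=np.array(s\['rotation'\])/M=R.from_quat(s['rotation']).as_matrix()/" h.py; sed -i 's/;print(st)//' a.py; python3 a.py; python3 -c "
import cv2,numpy as np
for c in ['side','top']: cv2.imwrite(f'pics/{c}2.png',cv2.resize(cv2.imread(f'pics/{c}.png'),(800,500)))"
```

```text
side {'fx': 393.65276613979296, 'fy': 393.65276613979296, 'cx': 324.49378986500824, 'cy': 196.90162163544824, 'origin': array([0.408, 0.695, 0.863]), 'rotation': array([-0.025,  0.353,  0.933, -0.069])}
cassette_a_mid [143. 385.] 0.93 [ 0.359 -0.27   0.05 ]
cassette_a_mid [227. 373.] 0.88 [0.372 0.068 0.05 ]
cassette_a_mid [190. 389.] 0.87 [ 0.338 -0.068  0.05 ]
cassette_a_mid [191. 341.] 0.65 [ 0.471 -0.045  0.05 ]
bay [282. 304.] 0.62 [0.525 0.23  0.012]
canister [155. 269.] 0.84 [ 0.725 -0.213  0.   ]
tube_rack [186. 249.] 0.96 [ 0.75  -0.071  0.   ]
tube_rack [133. 338.] 0.33 [ 0.517 -0.354 -0.   ]
grey_tin [234. 223.] 0.76 [0.771 0.111 0.   ]
analyser [284. 306.] 0.63 [0.523 0.227 0.   ]Traceback (most recent call last):
  File "a.py", line 8, in <module>
    for x in r.spot_point(l,c)[:5]:
             ~~~~~~~~~~~~^^^^^
ValueError: it knows: analyser, bay, canister, cassette, cassette_a_mid, cassette_b_mid, cassette_c_mid, grey_tin, tube_rack
[ WARN:0@0.026] global loadsave.cpp:275 findDecoder imread_('pics/top.png'): can't open/read file: check file path/integrity
Traceback (most recent call last):
cv2.error: OpenCV(4.12.0) /io/opencv/modules/imgproc/src/resize.cpp:4208: error: (-215:Assertion failed) !ssize.empty() in function 'resize'
```

View pics/side.png

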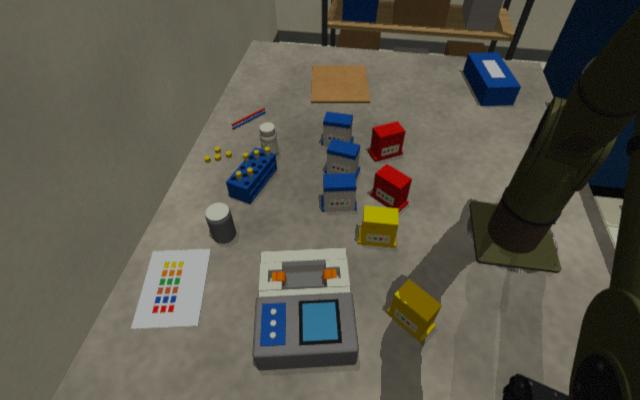

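Side view: the three blue-lidded cassettes are at (row,col) about (130,338), (158,343) and (192,340). Look-alikes: red at (140,387) and (187,392), yellow at (227,380) and (308,415). The blue ones fit "white, blue lid and feet". The bay is at (275,304), with orange rollers at (277,278) and (274,330).

```bash
sed -i "s/,'catch_far','catch_near'//" a.py; python3 a.py | grep -v ^side
```

```text
cassette_a_mid [227. 376.] 0.71 [0.367 0.068 0.05 ]
cassette_a_mid [191. 390.] 0.67 [ 0.335 -0.067  0.05 ]
cassette_a_mid [140. 387.] 0.67 [ 0.353 -0.285  0.05 ]
cassette_a_mid [310. 409.] 0.59 [0.279 0.284 0.05 ]
bay [282. 303.] 0.64 [0.529 0.232 0.012]
bay [159. 347.] 0.46 [ 0.47  -0.22   0.012]
canister [153. 270.] 0.96 [ 0.722 -0.221  0.   ]
tube_rack [184. 251.] 0.59 [ 0.744 -0.078  0.   ]
grey_tin [234. 225.] 0.6 [0.766 0.112 0.   ]
analyser [284. 301.] 0.62 [0.534 0.229 0.   ]
top {'fx': 435.0845711433196, 'fy': 435.0845711433196, 'cx': 321.69881817141635, 'cy': 201.9818307878648, 'origin': array([ 0.294, -0.   ,  1.214]), 'rotation': array([ 0.058, -0.075, -0.701,  0.707])}
cassette_a_mid [273. 338.] 0.95 [ 0.326 -0.071  0.05 ]
cassette_a_mid [258. 285.] 0.91 [0.365 0.07  0.05 ]
cassette_a_mid [218. 324.] 0.9 [ 0.474 -0.032  0.05 ]
cassette_a_mid [293. 204.] 0.62 [0.272 0.28  0.05 ]
cassette_a_mid [263. 416.] 0.59 [ 0.353 -0.278  0.05 ]
bay [199. 230.] 0.82 [0.528 0.23  0.012]
canister [137. 386.] 0.76 [ 0.723 -0.216  0.   ]
canister [132. 341.] 0.67 [ 0.734 -0.083  0.   ]
tube_rack [132. 342.] 0.68 [ 0.736 -0.085  0.   ]
grey_tin [122. 272.] 0.98 [0.764 0.12  0.   ]
```

View pics/top.png

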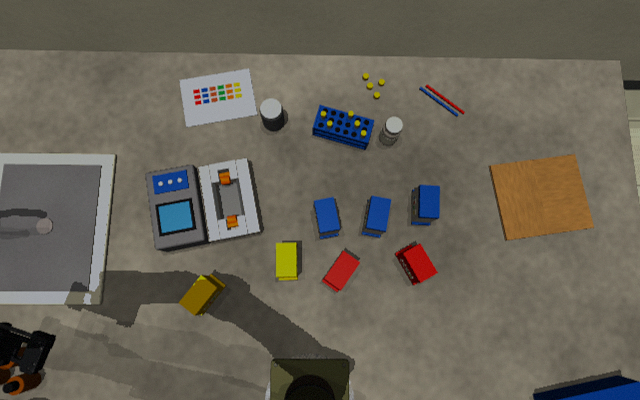

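Top view: blue cassettes at (217,327), (216,377) and (203,427); red at (270,341) and (263,416), yellow at (260,287) and (294,202). Rollers at (177,224) and (222,232). Next I'll triangulate the lids and rollers by colour.

```bash
cat > b.py <<'E'
from h import *
np.set_printoptions(precision=3,suppress=True)
S={}
for c in ['side','top']:
    s=r.snapshot(c);h=cv2.cvtColor(s['img'],cv2.COLOR_RGB2HSV)
    for nm,lo,hi in [('blue',(104,150,100 if c=='top' else 70),(122,255,255)),('orange',(5,160,120),(18,255,255))]:
        m=cv2.inRange(h,lo,hi)
        if nm=='blue': m=cv2.morphologyEx(m,cv2.MORPH_OPEN,np.ones((3,3)))
        n,l,stt,ce=cv2.connectedComponentsWithStats(m)
        for i in range(1,n):
            if stt[i,4]<20: continue
            (cx,cy),wh,a=cv2.minAreaRect(np.argwhere(l==i)[:,::-1].astype(np.float32))
            z=.1 if nm=='blue' else .047
            bx=cv2.boxPoints(((cx,cy),wh,a)); P=np.array([atz(s,v,u,z)[:2] for u,v in bx])
            e=[P[1]-P[0],P[2]-P[1]];L=[np.linalg.norm(k) for k in e];k=e[int(np.argmax(L))]
            p=atz(s,cy,cx,z)
            if -.4<p[1]<.4 and .2<p[0]<.8: print(c,nm,'px',round(cy),round(cx),'n',stt[i,4],p,'LxW',np.array(L),'yaw',round(np.degrees(np.arctan2(k[1],k[0]))%180,1))
E
python3 b.py
```

```text
side blue px 118 338 n 276 [ 0.514 -0.306  0.1  ] LxW [0.052 0.087] yaw 176.2
side blue px 147 343 n 354 [ 0.48  -0.172  0.1  ] LxW [0.054 0.091] yaw 169.6
side blue px 164 259 n 218 [ 0.705 -0.066  0.1  ] LxW [0.093 0.064] yaw 32.3
side blue px 171 244 n 26 [ 0.74  -0.034  0.1  ] LxW [0.014 0.016] yaw 106.0
side blue px 180 340 n 462 [ 0.474 -0.037  0.1  ] LxW [0.089 0.053] yaw 11.7
side blue px 182 243 n 196 [0.728 0.008 0.1  ] LxW [0.08  0.048] yaw 24.8
side blue px 324 273 n 872 [0.559 0.381 0.1  ] LxW [0.09 0.05] yaw 102.9
side orange px 274 330 n 112 [0.465 0.218 0.047] LxW [0.029 0.024] yaw 8.5
side orange px 276 278 n 122 [0.585 0.241 0.047] LxW [0.028 0.024] yaw 8.5
top blue px 116 319 n 94 [ 0.743 -0.015  0.1  ] LxW [0.064 0.015] yaw 164.7
top blue px 112 328 n 34 [ 0.754 -0.042  0.1  ] LxW [0.008 0.026] yaw 0.1
top blue px 121 335 n 99 [ 0.729 -0.061  0.1  ] LxW [0.066 0.016] yaw 163.9
top blue px 124 343 n 95 [ 0.723 -0.083  0.1  ] LxW [0.064 0.015] yaw 164.8
top blue px 127 351 n 73 [ 0.712 -0.102  0.1  ] LxW [0.05  0.014] yaw 174.3
top blue px 131 368 n 102 [ 0.704 -0.149  0.1  ] LxW [0.065 0.014] yaw 164.1
top blue px 125 362 n 21 [ 0.72  -0.133  0.1  ] LxW [0.011 0.011] yaw 179.3
top blue px 134 358 n 42 [ 0.694 -0.122  0.1  ] LxW [0.011 0.028] yaw 179.4
top blue px 182 170 n 543 [0.556 0.372 0.1  ] LxW [0.09  0.049] yaw 102.1
top blue px 201 430 n 619 [ 0.512 -0.308  0.1  ] LxW [0.051 0.086] yaw 177.4
top blue px 213 378 n 637 [ 0.479 -0.173  0.1  ] LxW [0.086 0.052] yaw 169.9
top blue px 214 327 n 647 [ 0.474 -0.038  0.1  ] LxW [0.052 0.086] yaw 11.2
top orange px 178 224 n 103 [0.582 0.241 0.047] LxW [0.027 0.031] yaw 13.5
top orange px 220 232 n 90 [0.463 0.215 0.047] LxW [0.027 0.03 ] yaw 2.4
```

```bash
cat > plan.py <<'E'
from h import *
import sys
x,y,z,yaw=map(float,sys.argv[1:5])   # yaw (deg) of the cassette long axis
st=r.get_state();M=R.from_quat(st['eef_rot']).as_matrix();p=np.array(st['tool_pos'])
cur=np.degrees(np.arctan2(-M[0,1],M[1,1]));d=(yaw-cur+90)%180-90
print('t',round(st['clock'],2),'tcp',p.round(4),'yaw',round(cur,1),'tilt',M[2].round(3),'F',np.round(st['contact_force'],2),'open',round(st['opening'],3))
print('units tool xyz',np.round(M.T@(np.array([x,y,z])-p)/.04,3),'twist',round(-d/6,2),'(do shift before twist) q7',round(st['q'][6],2))
E
python3 plan.py 0.474 -0.038 0.2 11.5
```

```text
t 1.25 tcp [0.1876 0.5962 0.2078] yaw -17.5 tilt [ 0.  0. -1.] F [ 0.19 -0.97 -0.4 ] open 0.997
units tool xyz [-11.589 -12.977   0.192] twist -4.83 (do shift before twist) q7 -0.22
```

```bash
python3 -m jog '[{"translation":[-0.644,-0.721,0.01],"twist":0,"claw":100},{"translation":[-0.644,-0.721,0.01],"twist":0,"claw":100},{"translation":[-0.644,-0.721,0.01],"twist":0,"claw":100},{"translation":[-0.644,-0.721,0.01],"twist":0,"claw":100},{"translation":[-0.644,-0.721,0.01],"twist":0,"claw":100},{"translation":[-0.644,-0.721,0.01],"twist":0,"claw":100},{"translation":[-0.644,-0.721,0.01],"twist":0,"claw":100},{"translation":[-0.644,-0.721,0.01],"twist":0,"claw":100},{"translation":[-0.644,-0.721,0.01],"twist":0,"claw":100},{"translation":[-0.644,-0.721,0.01],"twist":0,"claw":100},{"translation":[-0.644,-0.721,0.01],"twist":0,"claw":100},{"translation":[-0.644,-0.721,0.01],"twist":0,"claw":100},{"translation":[-0.644,-0.721,0.01],"twist":0,"claw":100},{"translation":[-0.644,-0.721,0.01],"twist":0,"claw":100},{"translation":[-0.644,-0.721,0.01],"twist":0,"claw":100},{"translation":[-0.644,-0.721,0.01],"twist":0,"claw":100},{"translation":[-0.644,-0.721,0.01],"twist":0,"claw":100},{"translation":[-0.644,-0.721,0.01],"twist":0,"claw":100},{"translation":[0,0,0],"twist":-0.97,"claw":100},{"translation":[0,0,0],"twist":-0.97,"claw":100}]' && python3 plan.py 0.474 -0.038 0.2 11.5
```

```text
clock: 2.92
tool_pos: [0.475, -0.0412, 0.2004]
eef_rot: [0.052, 0.999, -0.0, 0.0]
contact_force: [-0.3, 1.2, -0.4]
opening: 1.002
t 2.92 tcp [ 0.475  -0.0412  0.2004] yaw -5.9 tilt [-0.001 -0.001 -1.   ] F [-0.31  1.21 -0.38] open 1.002
units tool xyz [0.034 0.076 0.01 ] twist -2.9 (do shift before twist) q7 1.15
```

```bash
python3 -m jog '[{"translation":[0.03,0.08,0],"twist":0,"claw":100},{"translation":[0,0,0],"twist":-0.97,"claw":100},{"translation":[0,0,0],"twist":-0.97,"claw":100},{"translation":[0,0,0],"twist":-0.97,"claw":100},{"translation":[0,0,0],"twist":0,"claw":100}]' && cat > w.py <<'E'
from h import *
import sys
# wrist look: blue lids / orange rollers on given plane heights
n=sys.argv[1];st=r.get_state();s=r.snapshot('wrist');save(s['img'],n)
np.savez(f'pics/{n}.npz',tp=st['tool_pos'],er=st['eef_rot'])
print('fx',s['fx'],s['cx'],s['cy'],np.round(s['T_tool_cam'],3).tolist())
h=cv2.cvtColor(s['img'],cv2.COLOR_RGB2HSV)
for nm,lo,hi,z in [('blue',(104,150,90),(122,255,255),.1),('orange',(5,160,110),(18,255,255),.047)]:
    m=cv2.morphologyEx(cv2.inRange(h,lo,hi),cv2.MORPH_OPEN,np.ones((5,5)))
    k,l,q,ce=cv2.connectedComponentsWithStats(m)
    for i in range(1,k):
        if q[i,4]<200: continue
        (cx,cy),wh,a=cv2.minAreaRect(np.argwhere(l==i)[:,::-1].astype(np.float32))
        P=np.array([atz(s,v,u,z,st)[:2] for u,v in cv2.boxPoints(((cx,cy),wh,a))])
        e=[P[1]-P[0],P[2]-P[1]];L=[np.linalg.norm(t) for t in e];t=e[int(np.argmax(L))]
        print(nm,'px',round(cy),round(cx),q[i].tolist(),atz(s,cy,cx,z,st).round(4),'L',np.round(L,3),'yaw',round((np.degrees(np.arctan2(t[1],t[0]))+90)%180-90,1))
E
python3 w.py w1; python3 plan.py 0.474 -0.038 0.058 11.5
```

```text
clock: 3.33
tool_pos: [0.4731, -0.034, 0.2006]
eef_rot: [-0.102, 0.995, 0.0, 0.0]
contact_force: [-0.1, 0.0, 0.7]
opening: 1.001
fx 286.3376031009876 315.9248322069991 202.8000191879307 [[0.0, 0.957, 0.291, 0.076], [1.0, -0.0, 0.0, -0.001], [0.0, 0.291, -0.957, -0.179], [0.0, 0.0, 0.0, 1.0]]
blue px 128 102 [83, 121, 40, 14, 214] [ 0.4508 -0.2457  0.1   ] L [0.005 0.037] yaw 87.4
blue px 170 174 [140, 122, 71, 96, 4534] [ 0.4776 -0.1772  0.1   ] L [0.089 0.052] yaw -13.3
blue px 175 35 [6, 129, 58, 93, 4629] [ 0.5109 -0.3119  0.1   ] L [0.053 0.096] yaw -1.8
blue px 192 310 [284, 151, 52, 83, 4120] [ 0.4728 -0.0421  0.1   ] L [0.049 0.086] yaw 12.8
blue px 343 189 [179, 327, 22, 34, 263] [ 0.6851 -0.1466  0.1   ] L [0.056 0.012] yaw -14.8
blue px 348 242 [195, 327, 94, 42, 1785] [ 0.6801 -0.0837  0.1   ] L [0.061 0.109] yaw -80.4
blue px 338 273 [248, 327, 51, 25, 428] [ 0.6573 -0.0493  0.1   ] L [0.015 0.066] yaw 71.4
t 3.38 tcp [ 0.4731 -0.0341  0.2006] yaw 11.5 tilt [-0.     0.001 -1.   ] F [-0.49 -0.1   0.1 ] open 0.998
units tool xyz [-2.000e-03 -1.020e-01  3.564e+00] twist -0.01 (do shift before twist) q7 1.37
```

View pics/w1.png

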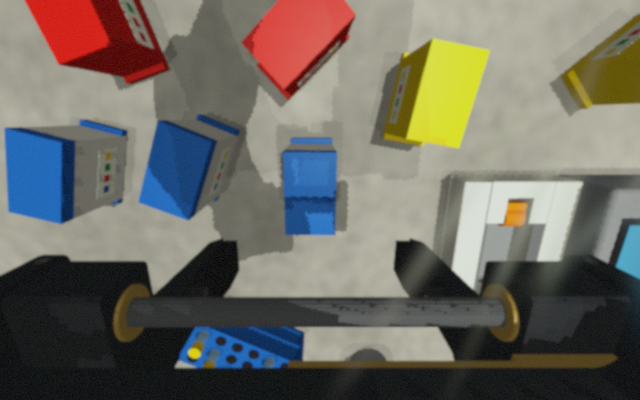

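Wrist view: the grasped-to-be cassette P1 has its blue lid at (192,310), and P2 and P3 are at (170,174) and (175,35). The red and yellow ones stand apart at the top, so P1 is a genuine blue one. Descending to grasp.

```bash
python3 -m jog '[{"translation":[0,-0.15,0.5],"twist":0,"claw":100},{"translation":[0,0,0.8],"twist":0,"claw":100},{"translation":[0,0,0.8],"twist":0,"claw":100},{"translation":[0,0,0.7],"twist":0,"claw":100},{"translation":[0,0,0.5],"twist":0,"claw":100},{"translation":[0,0,0.26],"twist":0,"claw":100},{"translation":[0,0,0],"twist":0,"claw":40},{"translation":[0,0,0],"twist":0,"claw":40},{"translation":[0,0,0],"twist":0,"claw":40},{"translation":[0,0,0],"twist":0,"claw":40},{"translation":[0,0,0],"twist":0,"claw":40},{"translation":[0,0,0],"twist":0,"claw":40},{"translation":[0,0,0],"twist":0,"claw":40}]' 40
```

```text
clock: 4.47
tool_pos: [0.475, -0.0405, 0.0589]
eef_rot: [-0.101, 0.995, 0.0, 0.001]
contact_force: [-1.9, 1.8, 6.8]
opening: 0.58
```

```bash
cat > wt.py <<'E'
from h import *
F=[];T=[]
for _ in range(5):
    r.snapshot('top');s=r.get_state();F.append(s['contact_force']);T.append(s['joint_torque'])
print('t',s['clock'],'tcp',s['tool_pos'],'open',s['opening'],'F',np.mean(F,0).round(2),'sd',np.std(F,0).round(2),'tau',np.mean(T,0).round(2))
E
python3 -m jog '[{"translation":[0,0,-0.15],"twist":0,"claw":40},{"translation":[0,0,-0.3],"twist":0,"claw":40},{"translation":[0,0,-0.3],"twist":0,"claw":40},{"translation":[0,0,0],"twist":0,"claw":40},{"translation":[0,0,0],"twist":0,"claw":40},{"translation":[0,0,0],"twist":0,"claw":40}]' 40; python3 wt.py
```

```text
clock: 4.97
tool_pos: [0.4738, -0.0409, 0.0876]
eef_rot: [-0.101, 0.995, 0.0, -0.001]
contact_force: [0.0, -0.5, -6.6]
opening: 0.585
t 5.2167 tcp [ 0.47401736 -0.04064675  0.08761311] open 0.5865705901525817 F [ 0.1  -0.1  -5.66] sd [0.51 0.17 0.3 ] tau [  0.07 -47.67  -2.07  -6.93   0.     0.08  -0.  ]
```

Lifted weight is about 5.7–6.6 N, i.e. roughly 0.6 kg, so P1 is the full one. Taking it above the bay.

```bash
python3 plan.py 0.526 0.2295 0.19 11.5
```

```text
t 5.22 tcp [ 0.474  -0.0406  0.0876] yaw 11.6 tilt [ 0.001  0.    -1.   ] F [-0.22 -0.18 -5.49] open 0.587
units tool xyz [-2.634  6.353 -2.561] twist 0.02 (do shift before twist) q7 1.24
```

```bash
python3 -m jog '[{"translation":[0,0,-0.3],"twist":0,"claw":40},{"translation":[0,0,-0.6],"twist":0,"claw":40},{"translation":[0,0,-0.7],"twist":0,"claw":40},{"translation":[0,0,-0.6],"twist":0,"claw":40},{"translation":[-0.13,0.35,-0.36],"twist":0,"claw":40},{"translation":[-0.25,0.6,0],"twist":0,"claw":40},{"translation":[-0.3,0.7,0],"twist":0,"claw":40},{"translation":[-0.3,0.7,0],"twist":0,"claw":40},{"translation":[-0.3,0.7,0],"twist":0,"claw":40},{"translation":[-0.3,0.7,0],"twist":0,"claw":40},{"translation":[-0.3,0.7,0],"twist":0,"claw":40},{"translation":[-0.3,0.7,0],"twist":0,"claw":40},{"translation":[-0.25,0.6,0],"twist":0,"claw":40},{"translation":[-0.15,0.4,0],"twist":0,"claw":40},{"translation":[-0.05,0.2,0],"twist":0,"claw":40},{"translation":[0,0,0],"twist":0,"claw":40},{"translation":[0,0,0],"twist":0,"claw":40},{"translation":[0,0,0],"twist":0,"claw":40}]' 40; python3 plan.py 0.526 0.2295 0.135 11.5; python3 w.py w2
```

```text
clock: 6.72
tool_pos: [0.5259, 0.2265, 0.19]
eef_rot: [-0.1, 0.995, -0.001, -0.001]
contact_force: [-0.3, -0.7, -5.7]
opening: 0.584
t 6.72 tcp [0.5259 0.2265 0.19  ] yaw 11.5 tilt [ 0.002 -0.003 -1.   ] F [-0.26 -0.66 -5.68] open 0.584
units tool xyz [-0.02   0.077  1.375] twist 0.0 (do shift before twist) q7 0.96
fx 286.3376031009876 315.9248322069991 202.8000191879307 [[0.0, 0.957, 0.291, 0.076], [1.0, -0.0, 0.0, -0.001], [0.0, 0.291, -0.957, -0.179], [0.0, 0.0, 0.0, 1.0]]
blue px 154 316 [285, 150, 64, 9, 523] [0.4854 0.217  0.1   ] L [0.007 0.058] yaw -78.5
blue px 240 316 [265, 184, 103, 114, 6360] [0.5715 0.2341 0.1   ] L [0.098 0.126] yaw 14.5
blue px 250 444 [401, 230, 87, 41, 2266] [0.5554 0.3654 0.1   ] L [0.046 0.087] yaw -78.4
blue px 244 42 [26, 236, 34, 17, 205] [ 0.6321 -0.0406  0.1   ] L [0.008 0.034] yaw 73.5
blue px 251 18 [3, 244, 31, 15, 203] [ 0.6452 -0.066   0.1   ] L [0.009 0.031] yaw 74.2
blue px 264 90 [72, 255, 38, 19, 238] [0.646  0.0072 0.1   ] L [0.008 0.04 ] yaw 74.2
orange px 132 318 [307, 123, 23, 20, 354] [0.4688 0.2153 0.047 ] L [0.024 0.02 ] yaw -78.5
```

View pics/w2.png

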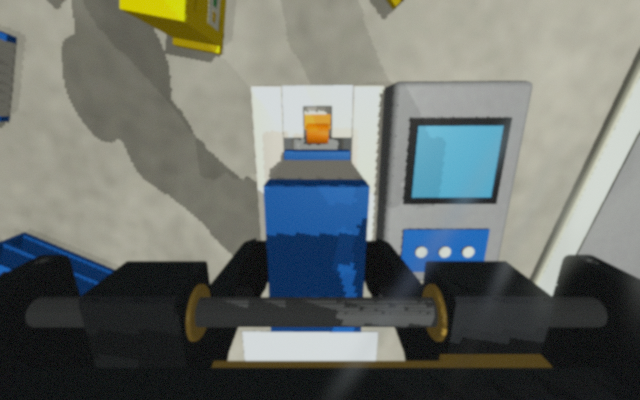

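Wrist view: the cassette in hand (lid near edge at row 184, cols 265–368; foot at row 150) is in line with the bay, whose near roller is at (127,317). I'll pin the bay centre down with enlarged crops of the clean top and side pictures.

```bash
python3 - <<'E'
import cv2,numpy as np
a=cv2.imread('pics/top.png')[150:255,140:270];b=cv2.imread('pics/side.png')[240:340,245:365]
a=cv2.resize(a,None,fx=5,fy=5,interpolation=cv2.INTER_CUBIC)[:,250:];b=cv2.resize(b[:60],None,fx=4,fy=4,interpolation=cv2.INTER_CUBIC)
o=np.zeros((530,400+400,3),np.uint8);o[:525,:400]=a;b=b[:, :400];o[:240,400:400+b.shape[1]]=b
w=cv2.imread('pics/w2.png')[70:210,240:400];w=cv2.resize(w,None,fx=2,fy=2);o[245:245+280,400:720]=w
cv2.imwrite('pics/m1.png',o)
E
```

```text
(no output)
```

View pics/m1.png

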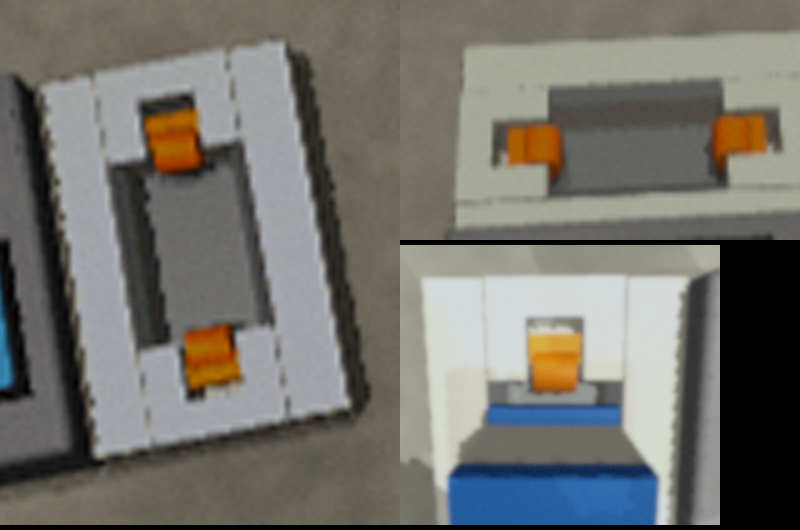

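Crops: in the top view the pocket rim is a clear rectangle with crop corners (112,165), (243,145), (272,328) and (140,350). In the side view the corners are (148,88), (322,80), (325,185) and (148,195). Wrist inset: pocket end at inset y≈135, foot at y≈165, laterally centred.

```bash
python3 - <<'E'
from h import *
np.set_printoptions(precision=4,suppress=True)
t=r.snapshot('top');s=r.snapshot('side')
def tp(pts,z): return np.array([atz(t,v/5+150-.4,u/5+190-.4,z) for u,v in pts])
def sp(pts,z): return np.array([atz(s,v/4+240-.4,u/4+245-.4,z) for u,v in pts])
def show(n,P):
    print(n,'c',P.mean(0),'sides',[round(np.linalg.norm(P[i]-P[(i+1)%4]),4) for i in range(4)],'yaw',[round(np.degrees(np.arctan2(*(P[a]-P[b])[[1,0]])),1) for a,b in((0,3),(1,2))])
show('top rim',tp([(112,165),(243,145),(272,328),(140,350)],.048))
show('top deck',tp([(40,85),(285,40),(355,408),(95,460)],.048))
show('side rim',sp([(148,88),(148,195),(325,185),(322,80)],.048)[[0,1,2,3]])
d=np.load('pics/w2.npz');st={'tool_pos':d['tp'],'eef_rot':d['er']};w=r.snapshot('wrist')
M=R.from_quat(d['er']).as_matrix()
for n,row,col,z in [('lidedge',184,316.5,.231),('foot tip top',150,317,.143),('footL',153,283.5,.143),('footR',153,350.5,.143),('pocket end rim',137.5,316.5,.048),('seamL',138,282,.048),('seamR',138,352,.048),('deckend L',85,251,.048),('deckend mid',85,318,.048),('deckend R',85,384,.048)]:
    p=atz(w,row,col,z,st);print(n,p,'tool',M.T@(p-d['tp']))
E
```

```text
top rim c [0.5226 0.2288 0.048 ] sides [np.float64(0.0719), np.float64(0.1034), np.float64(0.0715), np.float64(0.1041)] yaw [np.float64(11.3), np.float64(11.1)]
top deck c [0.5232 0.2278 0.048 ] sides [np.float64(0.1362), np.float64(0.2096), np.float64(0.1404), np.float64(0.2104)] yaw [np.float64(11.3), np.float64(12.5)]
side rim c [0.5262 0.2277 0.048 ] sides [np.float64(0.0717), np.float64(0.1017), np.float64(0.0708), np.float64(0.1051)] yaw [np.float64(11.6), np.float64(12.1)]
lidedge [0.4837 0.2168 0.231 ] tool [ 0.0434 -0.0012 -0.0409]
foot tip top [0.477  0.2158 0.143 ] tool [ 0.0499 -0.0006  0.0471]
footL [0.4846 0.1905 0.143 ] tool [ 0.0476 -0.0268  0.0472]
footR [0.4741 0.2419 0.143 ] tool [0.0476 0.0256 0.047 ]
pocket end rim [0.4743 0.2147 0.048 ] tool [ 0.0527 -0.0008  0.1421]
seamL [0.4824 0.1778 0.048 ] tool [ 0.0521 -0.0386  0.1422]
seamR [0.467  0.2529 0.048 ] tool [0.0521 0.038  0.142 ]
deckend L [0.4356 0.1372 0.048 ] tool [ 0.1061 -0.0691  0.1424]
deckend mid [0.4217 0.2055 0.048 ] tool [0.106  0.0007 0.1422]
deckend R [0.408  0.2728 0.048 ] tool [0.106  0.0693 0.142 ]
```

Measured in the tool frame, the bay centre and cassette centre agree to within 1 mm, and the yaw matches. Descending to just above the rim and checking once more.

```bash
python3 -m jog '[{"translation":[0.02,0.02,0.3],"twist":0,"claw":40},{"translation":[0,0,0.5],"twist":0,"claw":40},{"translation":[0,0,0.5],"twist":0,"claw":40},{"translation":[0,0,0.3],"twist":0,"claw":40},{"translation":[0,0,0],"twist":0,"claw":40},{"translation":[0,0,0],"twist":0,"claw":40},{"translation":[0,0,0],"twist":0,"claw":40}]' 50; python3 w.py w3|grep orange; python3 plan.py 0.5255 0.227 0.104 11.5; python3 - <<'E'
import cv2
cv2.imwrite('pics/w3c.png',cv2.resize(cv2.imread('pics/w3.png')[60:260,220:420],None,fx=3,fy=3,interpolation=cv2.INTER_CUBIC))
E
```

```text
clock: 7.5
tool_pos: [0.526, 0.2302, 0.1274]
eef_rot: [-0.101, 0.995, 0.0, 0.001]
contact_force: [0.2, 1.2, -6.0]
opening: 0.581
orange px 128 314 [301, 123, 27, 10, 249] [0.4625 0.214  0.047 ] L [0.023 0.008] yaw -78.4
orange px 142 312 [300, 137, 26, 11, 251] [0.475  0.2151 0.047 ] L [0.022 0.009] yaw -78.4
t 7.55 tcp [0.5262 0.2304 0.1277] yaw 11.6 tilt [-0.002  0.001 -1.   ] F [-0.1   0.23 -5.33] open 0.583
units tool xyz [ 0.036 -0.079  0.592] twist 0.02 (do shift before twist) q7 0.91
```

View pics/w3c.png

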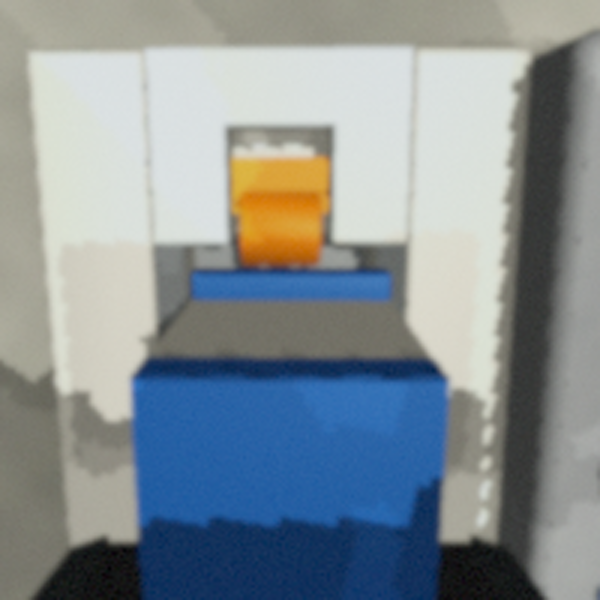

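Crop: deck seams at cols 150 and 409 (middle 280) against the foot at 192–390 (middle 291). The tool has settled about 3.5 mm too far along +y, so I'll compute the correction.

```bash
python3 - <<'E'
from h import *
np.set_printoptions(precision=4,suppress=True)
d=np.load('pics/w3.npz');st={'tool_pos':d['tp'],'eef_rot':d['er']};w=r.snapshot('wrist')
M=R.from_quat(d['er']).as_matrix();zb=d['tp'][2]-.059;print(d['tp'])
for n,v,u,z in [('foot tip',271,291,zb+.012),('pocket end',243,280,.048),('deck end',49,280,.048)]:
    p=atz(w,v/3+60-.33,u/3+220-.33,z,st);print(n,p,'tool',M.T@(p-d['tp']))
E
python3 plan.py 0.5258 0.2268 0.107 11.5
```

```text
[0.526  0.2302 0.1274]
foot tip [0.4774 0.2193 0.0804] tool [ 0.0499 -0.0009  0.0469]
pocket end [0.4737 0.2153 0.048 ] tool [ 0.0544 -0.004   0.0793]
deck end [0.4221 0.2049 0.048 ] tool [ 0.107  -0.0039  0.0792]
t 7.6 tcp [0.5262 0.2304 0.1277] yaw 11.6 tilt [-0.002  0.001 -1.   ] F [ 0.6  -0.18 -6.1 ] open 0.589
units tool xyz [ 0.029 -0.086  0.518] twist 0.02 (do shift before twist) q7 0.91
```

```bash
python3 -m jog '[{"translation":[0.045,-0.078,0],"twist":0,"claw":40},{"translation":[0,0,0.15],"twist":0,"claw":40},{"translation":[0,0,0.15],"twist":0,"claw":40},{"translation":[0,0,0],"twist":0,"claw":40},{"translation":[0,0,0],"twist":0,"claw":40},{"translation":[0,0,0],"twist":0,"claw":40},{"translation":[0,0,0],"twist":0,"claw":40}]' 50; python3 plan.py 0.5248 0.2269 0.105 11.5
```

```text
clock: 8.18
tool_pos: [0.5243, 0.2268, 0.1146]
eef_rot: [-0.101, 0.995, 0.0, 0.0]
contact_force: [0.5, -0.3, -6.5]
opening: 0.582
t 8.18 tcp [0.5243 0.2268 0.1146] yaw 11.6 tilt [-0.  0. -1.] F [ 0.53 -0.26 -6.53] open 0.582
units tool xyz [-0.014  0.001  0.24 ] twist 0.02 (do shift before twist) q7 0.9
```

```bash
python3 -m jog '[{"translation":[0,0,0.1],"twist":0,"claw":40},{"translation":[0,0,0.1],"twist":0,"claw":40},{"translation":[0,0,0.05],"twist":0,"claw":40},{"translation":[0,0,0],"twist":0,"claw":40},{"translation":[0,0,0],"twist":0,"claw":40}]' 55; python3 plan.py 0.5248 0.2269 0.071 11.5
```

```text
clock: 8.6
tool_pos: [0.524, 0.2265, 0.1043]
eef_rot: [-0.101, 0.995, -0.0, -0.0]
contact_force: [0.5, -0.1, -5.2]
opening: 0.579
t 8.6 tcp [0.524  0.2265 0.1043] yaw 11.6 tilt [ 0. -0. -1.] F [ 0.5  -0.08 -5.24] open 0.579
units tool xyz [-0.021  0.006  0.833] twist 0.02 (do shift before twist) q7 0.89
```

```bash
python3 -m jog '[{"translation":[0,0,0.08],"twist":0,"claw":40},{"translation":[0,0,0.08],"twist":0,"claw":40},{"translation":[0,0,0.08],"twist":0,"claw":40},{"translation":[0,0,0],"twist":0,"claw":40}]' 55; python3 plan.py 0.5248 0.2269 0.071 11.5
```

```text
clock: 8.93
tool_pos: [0.5239, 0.2265, 0.0945]
eef_rot: [-0.101, 0.995, 0.0, -0.0]
contact_force: [-0.3, -0.1, -3.9]
opening: 0.582
t 8.93 tcp [0.5239 0.2265 0.0945] yaw 11.6 tilt [ 0.  0. -1.] F [-0.35 -0.09 -3.88] open 0.582
units tool xyz [-0.024  0.004  0.587] twist 0.02 (do shift before twist) q7 0.88
```

```bash
python3 w.py w4 >/dev/null; python3 - <<'E'
import cv2,numpy as np
from h import *
w=cv2.resize(cv2.imread('pics/w4.png')[60:260,220:420],None,fx=2,fy=2,interpolation=cv2.INTER_CUBIC)
s=r.snapshot('side')['img'][200:340,240:380,::-1];s=cv2.resize(s,(400,400),interpolation=cv2.INTER_CUBIC)
cv2.imwrite('pics/m4.png',np.hstack([w,s]));print(r.get_state()['contact_force'])
E
```

```text
[ 0.12738563  0.74003661 -4.44723753]
```

View pics/m4.png

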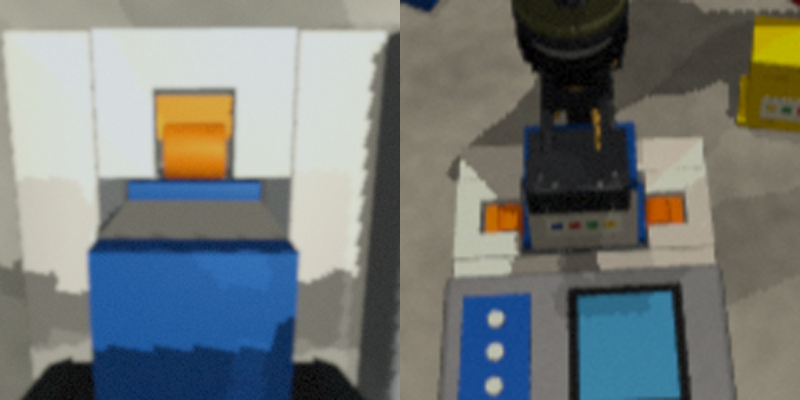

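The cassette is centred with the ledges level with the rollers (foot at rows 181–200, just below the pocket end at row 178), with no slip in the grip. Continuing to push.

```bash
python3 -m jog '[{"translation":[0,0,0.1],"twist":0,"claw":40},{"translation":[0,0,0.1],"twist":0,"claw":40},{"translation":[0,0,0.1],"twist":0,"claw":40},{"translation":[0,0,0.1],"twist":0,"claw":40},{"translation":[0,0,0],"twist":0,"claw":40}]' 55; python3 plan.py 0.5248 0.2269 0.071 11.5
```

```text
clock: 9.45
tool_pos: [0.523, 0.2263, 0.0773]
eef_rot: [-0.101, 0.995, -0.0, -0.001]
contact_force: [-0.3, 0.4, -11.9]
opening: 0.584
t 9.45 tcp [0.523  0.2263 0.0773] yaw 11.6 tilt [ 0.003 -0.    -1.   ] F [ -0.28   0.4  -11.93] open 0.584
units tool xyz [-0.048  0.006  0.156] twist 0.02 (do shift before twist) q7 0.87
```

```bash
python3 -m jog '[{"translation":[-0.02,0,0.08],"twist":0,"claw":40},{"translation":[-0.02,0,0.08],"twist":0,"claw":40},{"translation":[0,0,0.04],"twist":0,"claw":40},{"translation":[0,0,0],"twist":0,"claw":40},{"translation":[0,0,0],"twist":0,"claw":40}]' 55; python3 plan.py 0.5248 0.2269 0.071 11.5
```

```text
clock: 9.87
tool_pos: [0.5262, 0.2268, 0.0712]
eef_rot: [-0.101, 0.995, 0.0, 0.001]
contact_force: [0.0, 0.4, -6.1]
opening: 0.583
t 9.87 tcp [0.5262 0.2268 0.0712] yaw 11.6 tilt [-0.001  0.    -1.   ] F [ 0.02  0.39 -6.11] open 0.583
units tool xyz [0.034 0.009 0.006] twist 0.02 (do shift before twist) q7 0.87
```

```bash
python3 -m jog '[{"translation":[0.01,0,0.05],"twist":0,"claw":40},{"translation":[0,0,0.05],"twist":0,"claw":40},{"translation":[0,0,0.05],"twist":0,"claw":40},{"translation":[0,0,0],"twist":0,"claw":40}]' 55; python3 plan.py 0.5248 0.2269 0.071 11.5
```

```text
clock: 10.2
tool_pos: [0.5258, 0.2271, 0.0707]
eef_rot: [-0.102, 0.995, -0.0, 0.002]
contact_force: [-12.4, -5.1, 40.1]
opening: 0.581
t 10.2 tcp [0.5258 0.2271 0.0707] yaw 11.7 tilt [-0.004 -0.001 -1.   ] F [-12.37  -5.06  40.07] open 0.581
units tool xyz [ 0.025 -0.001 -0.009] twist 0.03 (do shift before twist) q7 0.86
```

It is hard on the floor: TCP 0.0707, push 40 N. Easing off, releasing and backing away.

```bash
python3 -m jog '[{"translation":[0,0,-0.07],"twist":0,"claw":40},{"translation":[0,0,-0.06],"twist":0,"claw":40},{"translation":[0,0,0],"twist":0,"claw":85},{"translation":[0,0,0],"twist":0,"claw":85},{"translation":[0,0,0],"twist":0,"claw":85},{"translation":[0,0,0],"twist":0,"claw":85},{"translation":[0,0,-0.3],"twist":0,"claw":85},{"translation":[0,0,-0.6],"twist":0,"claw":85},{"translation":[0,0,-0.9],"twist":0,"claw":85},{"translation":[0,0,-0.9],"twist":0,"claw":85},{"translation":[0.2,0,-0.9],"twist":0,"claw":85},{"translation":[0.4,-0.5,-0.3],"twist":0,"claw":85},{"translation":[0.4,-0.8,0],"twist":0,"claw":85},{"translation":[0.3,-0.8,0],"twist":0,"claw":85},{"translation":[0,-0.9,0],"twist":0,"claw":85},{"translation":[0,-0.9,0],"twist":0,"claw":85},{"translation":[0,-0.5,0],"twist":0,"claw":85},{"translation":[0,0,0],"twist":0,"claw":85},{"translation":[0,0,0],"twist":0,"claw":85},{"translation":[0,0,0],"twist":0,"claw":85}]' 55; python3 b.py | egrep 'orange|0.1  . LxW .0.0[58]'; python3 - <<'E'
from h import *
a=r.snapshot('top')['img'][100:300,140:460,::-1];b=r.snapshot('side')['img'][100:320,200:440,::-1]
a=cv2.resize(a,(800,500),interpolation=cv2.INTER_CUBIC)
cv2.imwrite('pics/e1.png',a);cv2.imwrite('pics/e2.png',cv2.resize(b,(600,550),interpolation=cv2.INTER_CUBIC))
E
```

```text
clock: 11.87
tool_pos: [0.5099, 0.0453, 0.2261]
eef_rot: [-0.102, 0.995, 0.001, 0.0]
contact_force: [0.1, -0.3, 0.9]
opening: 0.852
side blue px 119 342 n 166 [ 0.498 -0.304  0.1  ] LxW [0.054 0.051] yaw 8.6
side blue px 148 349 n 178 [ 0.462 -0.171  0.1  ] LxW [0.05  0.049] yaw 90.6
side blue px 260 302 n 752 [0.529 0.223 0.1  ] LxW [0.089 0.053] yaw 11.5
side orange px 274 330 n 110 [0.465 0.218 0.047] LxW [0.029 0.024] yaw 8.5
side orange px 276 277 n 101 [0.587 0.242 0.047] LxW [0.024 0.024] yaw 102.6
top blue px 193 223 n 648 [0.527 0.231 0.1  ] LxW [0.052 0.086] yaw 11.7
top blue px 201 430 n 618 [ 0.512 -0.308  0.1  ] LxW [0.051 0.086] yaw 177.4
top orange px 174 224 n 40 [0.592 0.244 0.047] LxW [0.025 0.011] yaw 90.7
top orange px 221 232 n 88 [0.462 0.217 0.047] LxW [0.028 0.031] yaw 11.7
```

View pics/e1.png

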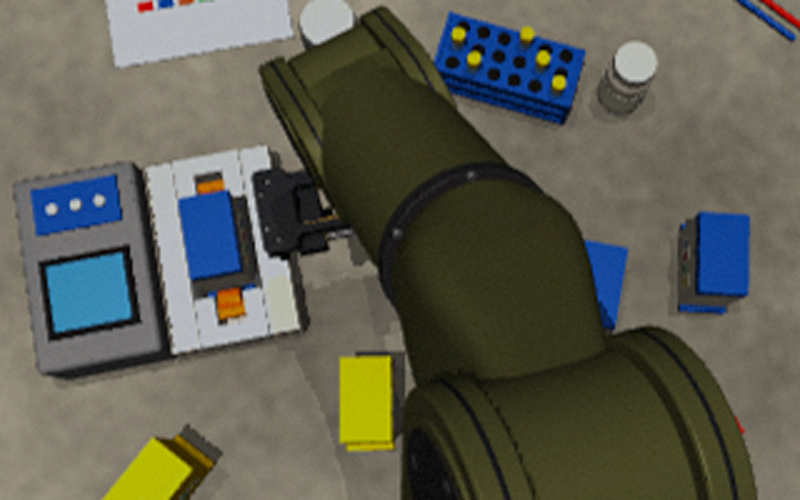

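View pics/e2.png

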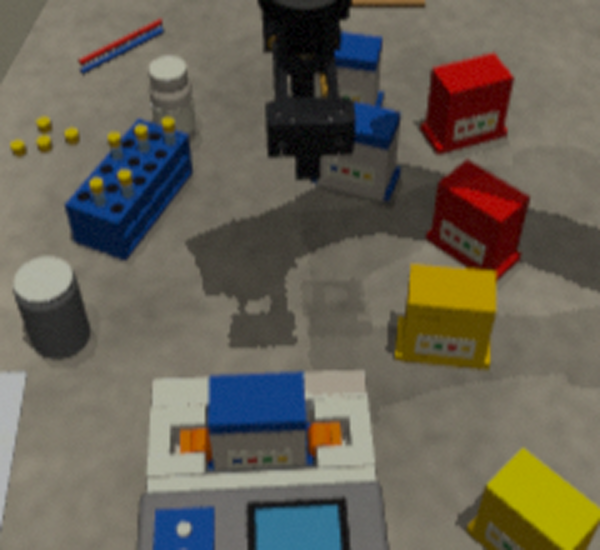

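The cassette stands level in the bay. Its lid triangulates to about 0.11 m (0.112 expected), and both rollers are back at their starting pixels. Nothing else has moved, so I'm handing in.

```bash
python3 -c "
from plant import r
print(r.finish_job(), r.get_state()['clock'])"
```

```text
the job is handed in; nothing more can be done
the job is handed in; nothing more can be done
```

The full cassette is in the analyser's bay, pushed down to the floor, and the job was handed in at about 12 s of the allowed 61 s. The first cassette I lifted, the blue-lidded one nearest the analyser, weighed about 5.7–6.6 N (roughly 0.6 kg). I took it as the full one and never lifted or touched the other two.

**Home on the floor:** the push ended with the fingers at the expected height (TCP 0.0707 m) and about 40 N of reaction at the wrist. The lid then triangulated to about 0.11 m, against 0.112 m expected.

**Roller catches:** in the side view both rollers were back within about a pixel of where they started. In the top view the far roller was partly hidden behind the cassette, so that view could not confirm it.

**Bystanders:** the two light cassettes were standing, though the arm partly hid the middle one in both final pictures. The canister, tube rack, grey can and look-alikes looked undisturbed in the final pictures.

**What did not go as expected:**
- Above the bay, the arm had settled about 3.5 mm sideways of where it should be. I saw this in the wrist picture and corrected it before inserting.
- I never recorded the 8–16 N push needed to pass the rollers. The force was only read between steps, and what showed instead was the cassette being drawn down afterwards (−11.9 N).

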